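Load the reflectance cell and hold the light flap at balance

TASK

Load the reflectance meter: set the aluminium cup, then the blue spacer ring, then the white reference disc flat on top of one another between the four guide pins, setting each down gently, not dropping it, and letting go. Then take the black light flap, which lies open, by its orange tab, swing it up until it stands straight upright at its balance point, and finish there still gripping the tab, holding the flap still so that it falls neither way; it must not swing over towards shut. Leave the wash bottle, beaker and vial alone.

Things in the scene. Friction and masses are not known exactly. Their poses are not given: they have to be found in the camera images.
- meter: White reflectance meter, a housing 180 x 190 x 35 mm fixed on the table; origin at table height straight under the nest. Axes: z up, x parallel to the flap's hinge, y from nest towards the hinge. Its place and yaw vary.
- nest (a point): Centre of the flat nest floor on the meter, 35 mm above the table; axes as the meter's. Four steel guide pins (8 mm dia, 50 mm tall, top 8 mm tapered) stand round it at x, y = +-22.3 mm: a 52 mm round part fits with 1.5 mm play all round. The gaps between pins on the +-x and +-y sides are 36 mm wide, so fingers can straddle a part along x or y down to the floor.
- flap_axis (a point): Mid-point of the flap's hinge axis: 80 mm in +y of the nest centre, 60 mm above the nest floor (95 mm above the table). The hinge axis runs along this frame's x (axes as the meter's), between two grey cheeks at x = +-60 mm that reach 106 mm above the table.
- flap (a joint): Black light flap, rad: 0 = shut, level over the nest (-y of the hinge); 1.571 = straight upright, its balance point; 2.75 = lying back open on its stop on the +y side, 0.39 above level, where it starts. Nearly frictionless, no stay: let go, it falls either way. Plate 96 x 96 x 6 mm, from 8 to 104 mm off the hinge, 0.18 kg; then a 12 mm wide neck that carries the orange tab.
- flap_tab (a point): Orange grip tab on the flap's free edge: a cylinder 22 mm dia, 24 mm long, axis (its x) parallel to the hinge; origin at its centre, 138 mm from the hinge: at flap angle q it is at y = -138 cos q, z = 138 sin q mm in the flap_axis frame. Pinch its two flat ends (24 mm) from above, fingers closing along the hinge; it can turn between them. The plate ends 34 mm from it.
- cup_mid (a point): Centre (half-way up) of the aluminium sample cup: round, 52 mm dia, 24 mm tall, wall 7 mm, open end up, upright on the table, about 80 g. Seated: its centre 12 mm above the nest floor.
- spacer_mid (a point): Centre of the blue spacer ring: 52 mm outside, 34 mm inside dia, 14 mm tall, flat on the table, about 40 g. Seated on the cup: its centre 31 mm above the nest floor.
- disc_mid (a point): Centre of the white ceramic reference disc: 52 mm dia, 14 mm tall, flat on the table, about 70 g. Seated on the spacer: its centre 45 mm above the nest floor.
- wash_bottle: White wash bottle with blue cap, 64 mm dia, about 200 mm tall; origin under its centre. Leave alone.
- beaker: Glass beaker, 70 mm dia, 90 mm tall; origin under its centre. Leave alone.
- vial: Small glass vial with orange cap, 28 mm dia, 55 mm tall; origin under its centre. Leave alone.
There are look-alikes about, which are no part of the job. Leave any brown or green look-alike of the part that bears disc_mid alone. Leave any brown look-alike of the part that bears cup_mid alone.

How it is judged:
By the outcome, as a careful person would: the job done as asked, in the order asked, and still so for the second after the job is handed in, while the arm keeps its last pose, push and grip.
It also fails if it takes over 72 s, if anything falls off the work surface, if the arm or the gripper's body presses on something with over 40 N, if the wrist force passes 120 N, or if a joint passes its speed limit or range.

ROBOT

A 6-joint arm with a two-finger parallel gripper is mounted at the origin on the work surface. World frame = base frame: x ahead of the robot, y to its left, z up, the work surface at z = 0. Lengths are in m, angles in rad, forces in N, time in s.
With the tool pointing down it reaches from about 0.325 to 1 m from the base axis. Payload 5.1 kg.
Tool frame: the origin (TCP) lies midway between the tips of the shut fingers; the grasp point (between the pads) lies 19 mm behind it (bot.grip_point_offset is the distance from the TCP to the grasp point, in m); z points along the fingers, y is the line along which they close (so a half turn about z gives the same grasp; the last joint's range is limited). The gripper opens to 85 mm and grips with 20 to 120 N. Pads are 22 mm wide; open, the fingers measure 114 mm over their backs; the gripper's body (76 mm by 85 mm) begins 54 mm behind the grasp point. The pads swing forward as they close: fully open they stand 13 mm farther back than shut.
Start: joints at [1.129, 0.124, 1.65, -0, 1.367, -0.083], TCP at [0.228, 0.609, 0.231] pointing down, gripper open.
Joint ranges: [-2.61, 2.61], [-1.02, 2.33], [0.03, 2.71], [-1.35, 4.49], [0.32, 2.68], [-2.91, 2.91]. Speed limits (rad/s): [2.57, 2.57, 3.14, 3.14, 3.14, 3.14].

INTERFACE

Orientations are given as [roll, pitch, yaw] about the fixed x, y, z axes, in that order (R = Rz(yaw) Ry(pitch) Rx(roll)).
In Python, from cell import bot, eyes gives the robot as it stands. The module is installed in compiled form; this text tells all that it offers.
- The arm moves only by the shell command python3 -m crank 'ROWS' [FORCE]. ROWS is text: rows parted by semicolons, each of 5 numbers parted by spaces: the gripper command: -1 is fully open, 1 is shut, values between are in proportion, then the shift along the tool's x, y, z in mm, then the turn about the tool's z in degrees. A call has 1 to 20 rows; each row shifts and turns the commanded pose from where the row before left it, along the tool's axes as they then stand; what a row does not reach is not made up. A row lasts 1/12 s, in which the tool goes at most 41.7 mm and 7.16 degrees, less where a joint would pass 70% of its speed; a pose out of reach is approached as far as the arm can. A call with a gripper value outside its range is refused whole. The fingers move at their own pace and stop on an object; FORCE is the grip in N (left out, the last holds). Time passes only in rows, so rows that do not move let the fingers close. It gives the time, the measured TCP pose, the force, the opening and the grip force at its end, in the units of the state.
- bot.state(): the state, without advancing time (a new reading comes with each control period).
- eyes.capture(name): name is "scene" or "side" or "wrist"; returns a dict with "image" (420x560x3 uint8, blue, green, red), "fx", "fy", "cx", "cy" (pixels), "eye" and "rotation" of the camera in the world; the wrist camera has in their place "T_tool_cam" (4x4, takes a point from camera to tool coordinates, whose origin is the TCP and whose axes are the flange's). Camera axes: x right, y up, looking along -z (the intrinsics and any distortion apply to the point x, -y, -z); pixel columns grow to the right and rows downward; lengths in m; the calibration is good to about 2 mm. The wrist camera is an equidistant fisheye: a pixel r from the principal point sees the ray r / f radians off the axis. A picture is of the moment at which its call begins: read the wrist's pose just before it. There is no depth.
- bot.job_done(): hands the job in; it is judged then, once.
The state is a dict: "time_s": time; "joint_pos": joint angles; "joint_velocities": joint speeds; "effort": joint torques, N m; "tool_pos": TCP position; "tcp_rot": TCP orientation; "contact_force": force on the tool from outside, world axes, zero at the start; "torque": the same for the moment, N m; "grip_width": finger opening in m; "grasp_force": force on a finger pad.
Only numpy, scipy, OpenCV 4.12 (cv2) and the standard library are available. Lean on these libraries where they do the work, as an engineer would, in place of code of your own. Each camera call takes 0.05 s, during which the arm holds its last target. There are 200 camera calls.

## Working session

There is one attempt and no reset: what is moved stays moved. The work goes in short steps, Python scripts to look and compute and a shell command to move; the robot and the scene stay as the last step left them, time stands still between calls to the robot, and variables do not carry over. Pictures are saved under pics/ and viewed, at most 10 in all, crops included, and the job is handed in when it is done.

```bash
mkdir -p pics; ls
python3 - <<'E'
from cell import bot,eyes
import cv2,numpy as np
s=bot.state();print(s)
for n in ("scene","side","wrist"):
    c=eyes.capture(n);cv2.imwrite(f"pics/{n}0.png",c["image"])
    print(n,{k:(np.round(v,4).tolist() if k!="image" else 0) for k,v in c.items()})
E
```

```text
pics
{'time_s': 0.0, 'joint_pos': array([ 1.12940181e+00,  1.24491869e-01,  1.65169726e+00,  2.41242068e-05,
        1.36750497e+00, -8.26016794e-02]), 'joint_velocities': array([-0.0008953 , -0.00035844, -0.00061275, -0.00158854,  0.00010594,
       -0.00140165]), 'effort': array([-1.11408481e-03, -4.23616040e+01, -3.65442824e+01, -1.00774146e-04,
        7.25366757e-03,  1.27847250e-05]), 'tool_pos': array([0.22799917, 0.60803619, 0.23004784]), 'tcp_rot': array([-3.13950032e+00, -1.96922567e-04,  2.78279472e+00]), 'contact_force': array([-0.41147353, -0.98223733, -0.06405819]), 'torque': array([-0.00923587,  0.0157275 , -0.02435127]), 'grasp_force': 0.0, 'grip_width': 0.08564772610084971}
scene {'image': 0, 'fx': 542.1729, 'fy': 542.1729, 'cx': 279.7011, 'cy': 209.4248, 'eye': [0.9766, -0.485, 0.8895], 'rotation': [0.595, -0.0106, 0.84]}
side {'image': 0, 'fx': 432.1097, 'fy': 432.1097, 'cx': 280.4442, 'cy': 215.2133, 'eye': [0.3931, -0.5859, 0.728], 'rotation': [0.6573, 0.0145, -0.3622]}
wrist {'image': 0, 'fx': 325.1923, 'fy': 325.1923, 'cx': 276.9615, 'cy': 210.3519, 'T_tool_cam': [[-0.0004, 0.952, 0.3061, 0.0782], [1.0, 0.0002, 0.0007, 0.0007], [0.0006, 0.3061, -0.952, -0.1413], [0.0, 0.0, 0.0, 1.0]]}
```

View pics/scene0.png

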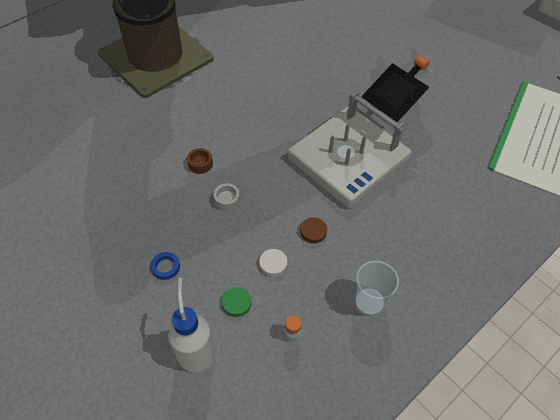

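View pics/side0.png

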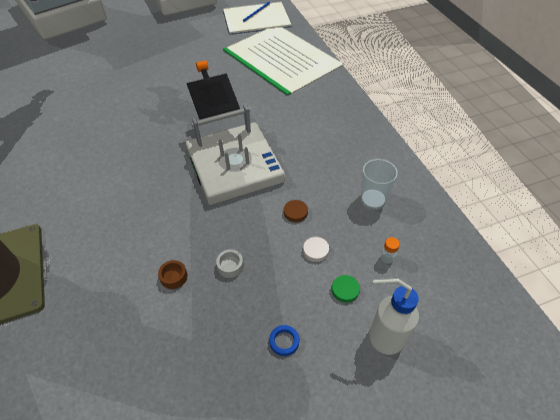

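Scene view: the grey aluminium cup is at (226,196), with its brown look-alike at (200,160). The blue ring is at (165,265). The white disc is at (273,262), with look-alikes brown (313,230) and green (236,301). The meter nest is at about (346,152) and the orange tab at (421,63); the vial's orange cap at (293,324) could be mistaken for the tab. Side view: cup (229,263), ring (284,340), disc (316,249), nest (235,160), tab (202,66).

```bash
cat > h.py <<'E'
import cv2,numpy as np
from scipy.spatial.transform import Rotation as R
from cell import bot,eyes
def cam(n):
    s=bot.state();c=eyes.capture(n);c["n"]=n
    if n=="wrist":
        T=np.eye(4);T[:3,:3]=R.from_euler('xyz',s["tcp_rot"]).as_matrix();T[:3,3]=s["tool_pos"]
        T=T@c["T_tool_cam"];c["e"]=T[:3,3];c["R"]=T[:3,:3]
    else: c["e"]=np.array(c["eye"]);c["R"]=R.from_euler('xyz',c["rotation"]).as_matrix()
    return c
def ray(c,p):
    u=(p[0]-c["cx"])/c["fx"];v=(p[1]-c["cy"])/c["fy"]
    if c["n"]=="wrist":
        t=np.hypot(u,v)+1e-12;d=np.array([np.sin(t)*u/t,-np.sin(t)*v/t,-np.cos(t)])
    else: d=np.array([u,-v,-1.])
    d=c["R"]@d;return d/np.linalg.norm(d)
def plane(c,p,z):
    d=ray(c,p);return c["e"]+d*(z-c["e"][2])/d[2]
def proj(c,P):
    q=c["R"].T@(np.asarray(P)-c["e"]);x,y,z=q[0],-q[1],-q[2]
    if c["n"]=="wrist":
        r=np.hypot(x,y)+1e-12;t=np.arctan2(r,z);x,y=x/r*t,y/r*t
    else: x,y=x/z,y/z
    return np.array([c["cx"]+c["fx"]*x,c["cy"]+c["fy"]*y])
def tri(a,p,b,q):
    A=np.zeros((3,3));y=np.zeros(3)
    for c,k in((a,p),(b,q)):
        d=ray(c,k);M=np.eye(3)-np.outer(d,d);A+=M;y+=M@c["e"]
    P=np.linalg.solve(A,y);return P,np.linalg.norm(np.cross(ray(a,p),P-a["e"]))
def blob(img,near,kind,rad=30):
    h=cv2.cvtColor(img,cv2.COLOR_BGR2HSV).astype(int);H,S,V=h[...,0],h[...,1],h[...,2]
    m={"blue":(abs(H-115)<15)&(S>120)&(V>60),"orange":(H<15)&(S>150)&(V>140),
       "white":(S<35)&(V>150),"dark":(V<45)}[kind].astype(np.uint8)
    k=np.zeros_like(m);cv2.circle(k,tuple(int(i) for i in near),rad,1,-1);m=m&k
    m=cv2.morphologyEx(m,cv2.MORPH_CLOSE,np.ones((3,3)))
    cs,_=cv2.findContours(m,cv2.RETR_EXTERNAL,cv2.CHAIN_APPROX_NONE);c=max(cs,key=cv2.contourArea)
    (x,y),ax,_=cv2.fitEllipse(cv2.convexHull(c));return np.array([x,y]),ax,cv2.contourArea(c)
E
python3 - <<'E'
from h import *
a,b=cam("scene"),cam("side")
for nm,k,p,q,rad in [("spacer","blue",(165,265),(284,340),24),("disc","white",(273,262),(316,249),25),("cup","white",(226,196),(229,263),20),("tab","orange",(421,63),(202,66),15)]:
    try:
        A,B=blob(a["image"],p,k,rad),blob(b["image"],q,k,rad);P,e=tri(a,A[0],b,B[0]);print(nm,A,B,P.round(4),round(e,4))
    except Exception as x: print(nm,x,a["image"][p[1],p[0]-8])
S=cv2.resize(a["image"][85:215,275:425],None,fx=4,fy=4,interpolation=3)
D=cv2.resize(b["image"][90:210,175:295],None,fx=4,fy=4,interpolation=3)
cv2.imwrite("pics/m1.png",S);cv2.imwrite("pics/m2.png",D)
print(a["image"][185:210:2,226].tolist())
E
```

```text
spacer (array([164.93702698, 265.31167603]), (26.92861557006836, 29.08869171142578), 587.5) (array([283.79129028, 340.16156006]), (29.94389533996582, 30.863597869873047), 694.5) [ 0.4898 -0.3185  0.0056] 0.0008
disc (array([272.93771362, 260.80853271]), (24.115131378173828, 27.47665786743164), 493.0) (array([315.76397705, 247.17390442]), (21.899497985839844, 25.87644386291504), 421.5) [ 0.6164 -0.1658  0.0109] 0.0008
cup OpenCV(4.12.0) /io/opencv/modules/imgproc/src/shapedescr.cpp:361: error: (-201:Incorrect size of input array) There should be at least 5 points to fit the ellipse in function 'fitEllipseNoDirect'
 [137 142 139]
tab (array([422.15704346,  60.04560471]), (6.416373252868652, 13.466530799865723), 50.0) (array([201.82154846,  63.97170258]), (6.330820560455322, 13.74034595489502), 48.0) [0.5298 0.3133 0.1526] 0.0005
[[137, 142, 140], [94, 95, 96], [98, 102, 100], [143, 148, 146], [144, 146, 146], [136, 140, 138], [137, 141, 139], [138, 143, 140], [133, 136, 135], [146, 150, 149], [96, 97, 97], [90, 94, 92], [90, 93, 91]]
```

View pics/m1.png

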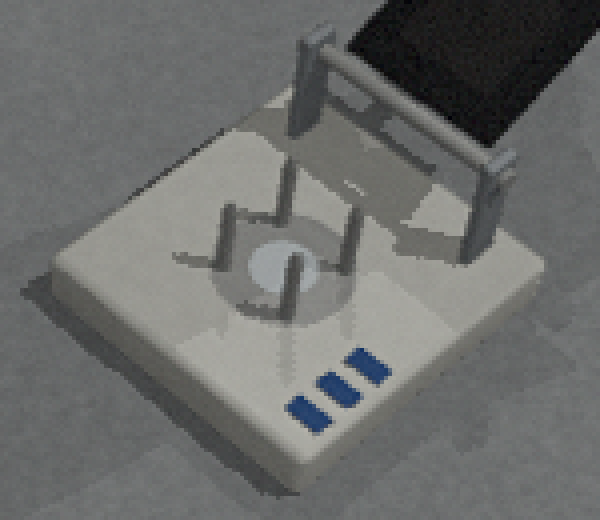

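View pics/m2.png

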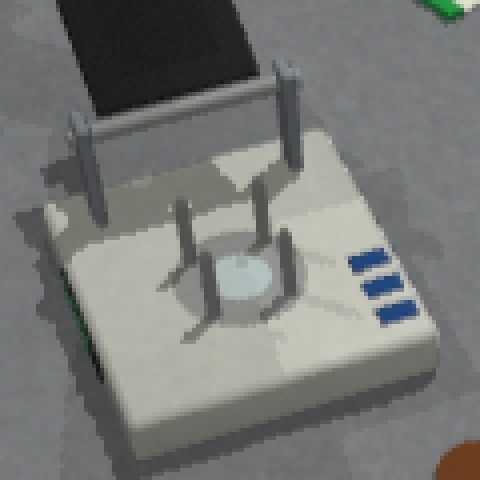

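The crops show four pin tops: m1 (230,206),(290,160),(356,208),(295,257) and m2 (208,254),(182,202),(260,181),(286,232). The nest's pale disc is at m1 (285,266) and m2 (240,277). The hinge rod runs from (325,52) to (490,160) in m1 and from (88,128) to (283,82) in m2.

Run:
```python
from h import *
a,b=cam("scene"),cam("side")
f=lambda p:np.array(p)/4+[275,85]-.4
g=lambda p:np.array(p)/4+[175,90]-.4
L=[((230,206),(208,254)),((295,257),(286,232)),((290,160),(182,202)),((356,208),(260,181)),((285,266),(240,277)),((325,52),(88,128)),((490,160),(283,82))]
Q=[]
for p,q in L:
    P,e=tri(a,f(p),b,g(q));Q.append(P);print(P.round(4),round(e,4))
Q=np.array(Q);print("pin mean",Q[:4].mean(0))
x=Q[1]-Q[0]+Q[3]-Q[2];y=Q[2]-Q[0]+Q[3]-Q[1]
print("yaw",np.arctan2(x[1],x[0]),np.arctan2(-y[0],y[1]))
h=Q[6]-Q[5];print("hinge yaw",np.arctan2(h[1],h[0]),"mid",Q[5:].mean(0))
# cup: bright rim edges
for c,p in((a,(226,196)),(b,(229,263))):
    im=c["image"];x,y=p;w=im[y-18:y+18,x-18:x+18].astype(int);m=(cv2.GaussianBlur(w.mean(2),(3,3),0)>118).astype(np.uint8)
    cs,_=cv2.findContours(m,cv2.RETR_EXTERNAL,cv2.CHAIN_APPROX_NONE);k=max(cs,key=cv2.contourArea);E=cv2.fitEllipse(cv2.convexHull(k));o=np.array(E[0])+[x-18,y-18];print(E,cv2.contourArea(k),o);c["o"]=o
print(tri(a,a["o"],b,b["o"]))
```

```text
[0.5134 0.0813 0.0822] 0.0002
[0.5574 0.0822 0.0817] 0.0004
[0.5116 0.1257 0.0821] 0.0001
[0.5562 0.1263 0.0826] 0.0004
[0.5339 0.1068 0.0343] 0.0001
[0.4772 0.1857 0.0955] 0.002
[0.5886 0.1836 0.1002] 0.0021
pin mean [0.53464767 0.10390023 0.0821577 ]
yaw 0.017240067876622488 0.033776122123585516
hinge yaw -0.018338396024088894 mid [0.53292162 0.18464788 0.09784112]
((17.981698989868164, 15.250303268432617), (20.792264938354492, 25.536962509155273), 85.93062591552734) 392.5 [225.98169899 193.25030327]
((17.945880889892578, 14.9000883102417), (23.672616958618164, 27.789457321166992), 75.482177734375) 489.5 [228.94588089 259.90008831]
(array([ 0.44658826, -0.139132  ,  0.02248459]), np.float64(0.0009027087334025015))
```

```bash
python3 -m crank '-0.7 0 0 0 6.84;-0.7 0 0 0 6.84;-0.7 0 0 0 6.84;-0.7 0 0 0 6.84;-0.7 0 0 0 6.84;-0.7 0 0 0 6.84;-0.7 0 0 0 6.84;-0.7 0 0 0 6.84;-0.7 0 0 0 6.84;-0.7 0 0 0 6.84' && python3 -m crank '-0.7 -37.5 10.2 4 0;-0.7 -37.5 10.2 4 0;-0.7 -37.5 10.2 4 0;-0.7 -37.5 10.2 4 0;-0.7 -37.5 10.2 4 0;-0.7 -37.5 10.2 4 0;-0.7 -37.5 10.2 4 0;-0.7 -37.5 10.2 4 0;-0.7 -37.5 10.2 4 0;-0.7 -37.5 10.2 4 0;-0.7 -37.5 10.2 4 0;-0.7 -37.5 10.2 4 0;-0.7 -37.5 10.2 4 0;-0.7 -37.5 10.2 4 0;-0.7 -37.5 10.2 4 0;-0.7 -37.5 10.2 4 0;-0.7 -37.5 10.2 4 0;-0.7 -37.5 10.2 4 0;-0.7 -37.5 10.2 4 0;-0.7 -37.5 10.2 4 0' && python3 -m crank '-0.7 0 0 0 0;-0.7 0 0 0 0'
python3 - <<'E'
from h import *
c=cam("wrist");cv2.imwrite("pics/w1.png",c["image"]);s=bot.state();print(s["tool_pos"],s["tcp_rot"],s["time_s"],s["grip_width"],proj(c,[.4466,-.139,.024]))
E
```

```text
time_s: 1.18
tool_pos: [0.2283, 0.6086, 0.2313]
tcp_rot: [-3.142, 0.0, 1.583]
contact_force: [0.6, -0.3, 0.1]
grip_width: 0.0723
grasp_force: 0.0
time_s: 2.85
tool_pos: [0.4461, -0.1398, 0.1515]
tcp_rot: [3.141, 0.0, 1.588]
contact_force: [-0.1, 1.6, 0.2]
grip_width: 0.0727
grasp_force: 0.0
time_s: 3.02
tool_pos: [0.4458, -0.1391, 0.1511]
tcp_rot: [-3.141, -0.001, 1.585]
contact_force: [-0.7, 0.2, 0.3]
grip_width: 0.0726
grasp_force: 0.0
[ 0.44564897 -0.13790561  0.15108505] [-3.14083480e+00 -7.82997522e-04  1.58730073e+00] 3.0667 0.07247338276384929 [277.58442755 202.07568805]
```

View pics/w1.png

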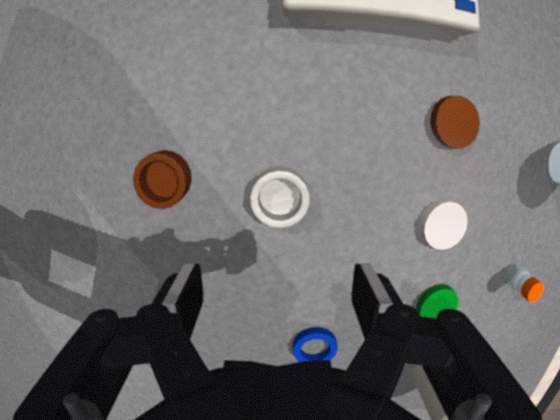

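The wrist view shows the aluminium cup at (280,198), the brown cup at (162,180), the white disc at (445,225) and the blue ring at (315,346). The choice is clear.

```bash
cat >> h.py <<'E'
def bright(c,near,rad,z,th=150):
    g=cv2.GaussianBlur(c["image"],(3,3),0).min(2);m=(g>th).astype(np.uint8)
    k=np.zeros_like(m);cv2.circle(k,near,rad,1,-1);m&=k
    cs,_=cv2.findContours(m,cv2.RETR_EXTERNAL,cv2.CHAIN_APPROX_NONE);t=max(cs,key=cv2.contourArea)
    P=np.array([plane(c,p,z)[:2]*1000 for p in cv2.convexHull(t)[:,0].astype(float)])
    E=cv2.minEnclosingCircle(P.astype(np.float32));el=cv2.fitEllipse(P.astype(np.float32))
    return np.round(el[0],1),np.round(el[1],1),round(E[1],1)
E
python3 - <<'E'
from h import *
c=cam("wrist");print(bot.state()["tool_pos"])
print("cup",bright(c,(280,198),38,.024))
print("disc",bright(c,(445,225),32,.014,140))
a=cam("scene");o,_,_=blob(c["image"],(315,346),"blue",30);p,_,_=blob(a["image"],(165,265),"blue",24)
print("spacer",plane(c,o,.012),tri(c,o,a,p))
E
```

```text
[ 0.44562628 -0.13716033  0.15120614]
cup (array([ 448.5, -137.1]), array([50.7, 51.7]), 26.1)
disc (array([ 617.8, -162.6]), array([65.2, 82.2]), 41.1)
spacer [ 0.49082189 -0.31108017  0.012     ] (array([ 0.49099735, -0.31859971,  0.00487087]), np.float64(0.0013627189603094177))
```

```bash
python3 -m crank '-0.7 0.5 3 25 0;-0.7 0 0 30 0;-0.7 0 0 30 0;-0.7 0 0 30 0;-0.7 0 0 22 0;-0.7 0 0 13 0;-0.7 0 0 0 0;-0.2 0 0 0 0;0.3 0 0 0 0;0.6 0 0 0 0;0.6 0 0 0 0;0.6 0 0 0 0;0.6 0 0 0 0;0.6 0 0 0 0;0.6 0 0 0 0' 45
```

```text
time_s: 4.42
tool_pos: [0.4502, -0.1373, 0.003]
tcp_rot: [3.139, 0.0, 1.589]
contact_force: [0.5, 1.9, 6.6]
grip_width: 0.0509
grasp_force: 47.4
```

```bash
python3 -m crank '0.6 0 0 -10 0;0.6 0 0 -30 0;0.6 0 0 -37 0;0.6 0 0 -37 0;0.6 0 0 -37 0;0.6 10 4 -37 0;0.6 32 14 0 0;0.6 32 14 0 0;0.6 32 14 0 0;0.6 32 14 0 0;0.6 32 14 0 0;0.6 25 10 0 0;0.6 0 0 0 0;0.6 0 0 0 0;0.6 0 0 0 0'
python3 - <<'E'
from h import *
c=cam("wrist");cv2.imwrite("pics/w2.png",c["image"]);s=bot.state();print(s["tool_pos"],s["tcp_rot"],s["grip_width"],s["contact_force"],s["torque"]);print(proj(c,[.534,.105,.035]))
E
```

```text
time_s: 5.67
tool_pos: [0.5289, 0.0591, 0.1893]
tcp_rot: [-3.141, 0.001, 1.589]
contact_force: [0.4, -0.8, -0.2]
grip_width: 0.0506
grasp_force: 47.2
[0.52885752 0.05874243 0.18930473] [-3.14117279e+00  5.02731009e-04  1.58833415e+00] 0.051003771943920514 [-0.02411231 -0.50187955 -0.85383837] [-0.0150513   0.00772289 -0.04771927]
[283.14795789 145.30061714]
```

View pics/w2.png

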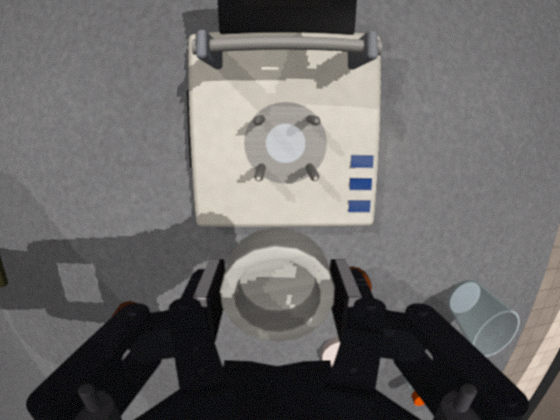

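The view shows the nest's pale circle at (285,143), the pins around it, the cheeks at (202,43) and (372,43), and the cup held level at (278,285).

Run:
```python
from h import *
c=cam("wrist");im=c["image"];a=cam("scene")
L=lambda p,z:(plane(c,p,z)*1000).round(1)
# pale disc
lab=im.astype(int);m=((lab[...,0]-lab[...,2]>4)&(lab.min(2)>120)).astype(np.uint8);k=np.zeros_like(m);cv2.circle(k,(285,143),32,1,-1);m&=k
cs,_=cv2.findContours(cv2.morphologyEx(m,cv2.MORPH_OPEN,np.ones((3,3))),0,1);t=max(cs,key=cv2.contourArea);E=cv2.fitEllipse(cv2.convexHull(t));print("pale",E,L(E[0],.035))
print("front/back corners approx",[L(p,.035) for p in((198,222),(374,219))])
for p in ((260,120),(314,121),(259,177),(315,177)): print("pintop",L(p,.085))
print("hinge",[L(p,.106) for p in((202,37),(372,37))])
z=bot.state()["tool_pos"][2]
# cup rim: outer extreme cols & front edge
for p in ((222,285),(333,285),(278,231),(278,340)): print("rim",L(p,z+.021))
S=im[90:350,180:390];cv2.imwrite("pics/c3.png",cv2.resize(S,None,fx=2.3,fy=2.3,interpolation=3))
```

```text
pale ((287.36553955078125, 157.72195434570312), (5.4051079750061035, 10.63270378112793), 81.09624481201172) [538.1  93.2  35. ]
front/back corners approx [array([451.8,  29. ,  35. ]), array([626. ,  35.1,  35. ])]
pintop [515.3 129.2  85. ]
pintop [555.7 129.4  85. ]
pintop [514.9  85.3  85. ]
pintop [558.2  86.2  85. ]
hinge [array([475.5, 189.5, 106. ]), array([592.9, 192.8, 106. ])]
rim [505.3  64.6 210.3]
rim [553.3  65.4 210.3]
rim [529.   90.3 210.3]
rim [530.1  34.2 210.3]
```

View pics/c3.png

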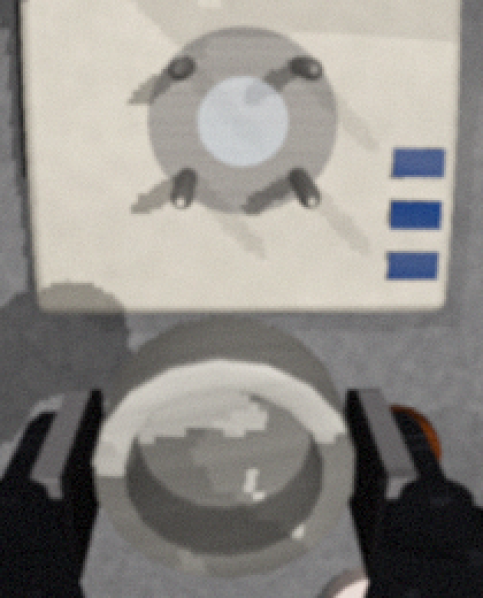

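Run:
```python
from h import *
c=cam("wrist");s=bot.state();print(s["tool_pos"]*1000)
L=lambda p,z:(plane(c,p,z)*1000).round(1)
print("pale",L((285.7,142.6),.035),"grey",L((285.2,142.2),.035))
P=np.array([L(p,.084) for p in ((256.5,121.3),(316.5,121.7),(258.7,178.7),(315.7,178.7))]);print(P,P.mean(0))
z=s["tool_pos"][2]+.022
print([L(p,z) for p in ((222,285),(333,285),(277.5,246.5),(277.5,340))])
```

```text
[529.00973205  58.44076878 189.35767451]
pale [536.5 106.9  35. ] grey [536.  107.2  35. ]
[[512.8 127.9  84. ]
 [557.9 128.5  84. ]
 [514.7  83.5  84. ]
 [559.   84.3  84. ]] [536.1  106.05  84.  ]
[array([505.6,  64.9, 211.4]), array([553.2,  65.7, 211.4]), array([529. ,  83.7, 211.4]), array([529.9,  34.8, 211.4])]
```

```bash
python3 -m crank '0.6 16 2.6 0 0;0.6 16 2.5 0 0;0.6 15 2.5 10 0;0.6 0 0 28 0;0.6 0 0 28 0;0.6 0 0 22 0;0.6 0 0 0 0;0.6 0 0 0 0;0.6 0 0 0 0'
python3 - <<'E'
from h import *
c=cam("wrist");s=bot.state();print(s["tool_pos"]*1000,s["contact_force"])
a=cam("scene");b=cam("side")
S=cv2.resize(c["image"][150:380,150:410],(0,0),fx=1.6,fy=1.6,interpolation=3)
A=cv2.resize(a["image"][80:172,300:400],(0,0),fx=4,fy=4,interpolation=3)
B=cv2.resize(b["image"][100:192,190:285],(0,0),fx=4,fy=4,interpolation=3)
T=np.zeros((370+370,800,3),np.uint8);T=T[:600]
o=np.zeros((600,800,3),np.uint8);o[:368,:416]=S[:368,:416];o[:368,420:800]=B[:368,:380];k=cv2.resize(A,None,fx=.62,fy=.62);o[370:370+k.shape[0],:k.shape[1]]=k[:230];cv2.imwrite("pics/w4.png",o)
E
```

```text
time_s: 6.62
tool_pos: [0.537, 0.1062, 0.1029]
tcp_rot: [3.139, -0.0, 1.588]
contact_force: [0.7, -0.7, -0.4]
grip_width: 0.051
grasp_force: 47.2
[537.57649246 106.33779269 103.60442499] [ 1.13252333 -0.65831525  0.25144639]
```

View pics/w4.png

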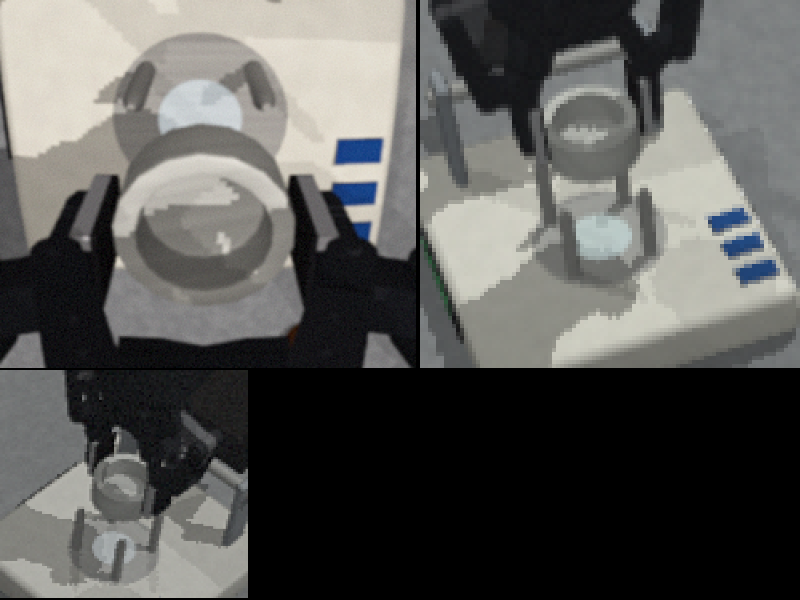

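Run:
```python
from h import *
c=cam("wrist");s=bot.state();t=s["tool_pos"]*1000;print(t)
L=lambda p,z:(plane(c,[p[0]/1.6+150-.2,p[1]/1.6+150-.2],z)*1000).round(1)
print("pins",L((127,103),.084),L((270,103),.084),"pale y-edge",L((159,118),.035),L((243,118),.035),"greyback",L((200,32),.035))
z=t[2]/1000+.022
print("cup",L((113,235),z),L((296,235),z),L((204,157),z),L((204,303),z))
```

```text
[537.34780507 106.57156128 103.39649354]
pins [512.4 131.1  84. ] [559.4 131.8  84. ] pale y-edge [519. 108.  35.] [555.2 108.6  35. ] greyback [536.1 145.7  35. ]
cup [513.  106.7 125.4] [563.2 107.4 125.4] [537.5 131.  125.4] [538.4  83.1 125.4]
```

```bash
python3 -m crank '0.6 0.3 -1.5 0 0;0.6 0 0 8 0;0.6 0 0 5 0;0.6 0 0 5 0;0.6 0 0 0 0;0.6 0 0 0 0' && python3 -m crank '0.6 0 0 4 0;0.6 0 0 4 0;0.6 0 0 0 0;0.6 0 0 0 0'
```

```text
time_s: 7.32
tool_pos: [0.534, 0.1068, 0.0824]
tcp_rot: [-3.14, 0.0, 1.589]
contact_force: [0.0, 0.3, -1.0]
grip_width: 0.0509
grasp_force: 47.3
time_s: 7.65
tool_pos: [0.5346, 0.107, 0.0751]
tcp_rot: [3.142, -0.0, 1.589]
contact_force: [0.9, 0.7, -1.2]
grip_width: 0.0507
grasp_force: 47.2
```

```bash
python3 -m crank '0.6 0 0 10 0;0.6 0 0 10 0;0.6 0 0 8 0;0.6 0 0 4 0;0.6 0 0 2 0;0.6 0 0 0 0;0.6 0 0 0 0' && python3 -m crank '0.6 0 0 1 0;0.6 0 0 1 0;0.6 0 0 0 0;0.6 0 0 0 0'
```

```text
time_s: 8.23
tool_pos: [0.5345, 0.1069, 0.041]
tcp_rot: [-3.141, -0.0, 1.589]
contact_force: [2.2, 1.7, -2.8]
grip_width: 0.0508
grasp_force: 47.1
time_s: 8.57
tool_pos: [0.5348, 0.1068, 0.0396]
tcp_rot: [3.141, 0.0, 1.589]
contact_force: [2.0, 1.5, -0.5]
grip_width: 0.0511
grasp_force: 47.3
```

```bash
python3 -m crank '0.6 0 0 0.7 0;0.6 0 0 0.5 0;0.6 0 0 0 0;0.6 0 0 0 0'
```

```text
time_s: 8.9
tool_pos: [0.5348, 0.1069, 0.0383]
tcp_rot: [3.141, 0.0, 1.589]
contact_force: [1.7, 0.6, 1.0]
grip_width: 0.0506
grasp_force: 47.4
```

```bash
python3 -m crank '-0.3 0 0 0.3 0;-0.45 0 0 0 0;-0.5 0 0 0 0;-0.5 0 0 0 0;-0.5 0 0 0 0;-0.5 0 0 -10 0;-0.5 0 0 -20 0;-0.5 0 0 -30 0;-0.5 0 0 -30 0;-0.5 0 0 -30 0;-0.5 -30 -2 -10 0;-0.5 -35 -5 0 0;-0.5 0 0 0 0;-0.5 0 0 0 0'
python3 - <<'E'
from h import *
c=cam("wrist");s=bot.state();t=s["tool_pos"]*1000;print(t)
cv2.imwrite("pics/w5.png",cv2.resize(c["image"][80:240,180:390],(0,0),fx=2.3,fy=2.3,interpolation=3))
E
```

```text
time_s: 10.07
tool_pos: [0.5288, 0.0406, 0.1688]
tcp_rot: [3.14, -0.0, 1.586]
contact_force: [0.0, 0.5, -0.7]
grip_width: 0.0642
grasp_force: 0.0
[528.62756035  41.49001116 168.27941444]
```

View pics/w5.png

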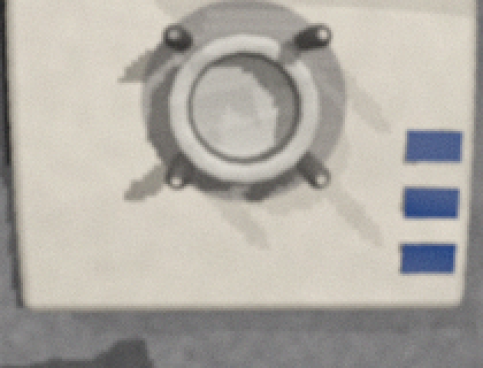

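The cup is seated flat inside the four pins (crop centre (243,108)).

```bash
python3 -m crank '-0.7 -36 -4.5 0 0;-0.7 -36 -4.5 0 0;-0.7 -36 -4.5 0 0;-0.7 -36 -4.5 0 0;-0.7 -36 -4.5 0 0;-0.7 -36 -4.5 0 0;-0.7 -36 -4.5 0 0;-0.7 -36 -4.5 2 0;-0.7 -36 -4.5 8 0;-0.7 -34 -4.4 8 0;-0.7 0 0 0 0;-0.7 0 0 0 0;-0.7 0 0 0 0'
cat >> h.py <<'E'
def circ(c,mask,near,rad,z):
    m=mask.astype(np.uint8);k=np.zeros_like(m);cv2.circle(k,tuple(int(i) for i in near),rad,1,-1);m&=k
    m=cv2.morphologyEx(m,cv2.MORPH_OPEN,np.ones((3,3)))
    cs,_=cv2.findContours(m,cv2.RETR_EXTERNAL,cv2.CHAIN_APPROX_NONE);t=max(cs,key=cv2.contourArea)
    P=np.array([plane(c,p,z)[:2]*1000 for p in cv2.convexHull(t)[:,0].astype(float)]).astype(np.float32)
    e=cv2.fitEllipse(P);return np.round(e[0],1),np.round(e[1],1),cv2.boundingRect(t)
def hsv(c): return cv2.split(cv2.cvtColor(c["image"],cv2.COLOR_BGR2HSV).astype(int))
E
python3 - <<'E'
from h import *
c=cam("wrist");s=bot.state();t=s["tool_pos"];print(t*1000,s["tcp_rot"])
H,S,V=hsv(c);q=proj(c,[.490,-.317,.012]);print(q)
m=(abs(H-115)<15)&(S>120)&(V>40)
print(circ(c,m,q,60,.014),circ(c,m,q,60,.010))
E
```

```text
time_s: 11.2
tool_pos: [0.4906, -0.3159, 0.1493]
tcp_rot: [-3.141, -0.001, 1.59]
contact_force: [0.5, 0.4, 0.2]
grip_width: 0.0728
grasp_force: 0.0
[ 490.85388999 -315.63709794  149.67964133] [-3.14136287e+00 -7.96992773e-04  1.59045427e+00]
[275.8839563  200.17031437]
(array([ 491.9, -315.5]), array([50.8, 52.1]), (250, 171, 57, 56)) (array([ 492. , -316.7]), array([51.5, 52.9]), (250, 171, 57, 56))
```

```bash
python3 -m crank '-0.7 -0.2 1.2 25 0;-0.7 0 0 30 0;-0.7 0 0 30 0;-0.7 0 0 28 0;-0.7 0 0 20 0;-0.7 0 0 12 0;-0.7 0 0 0 0;-0.2 0 0 0 0;0.3 0 0 0 0;0.6 0 0 0 0;0.6 0 0 0 0;0.6 0 0 0 0;0.6 0 0 0 0;0.6 0 0 0 0' 40
```

```text
time_s: 12.42
tool_pos: [0.4932, -0.3181, 0.0073]
tcp_rot: [3.138, 0.002, 1.589]
contact_force: [0.4, 2.0, 6.0]
grip_width: 0.049
grasp_force: 42.0
```

```bash
python3 -m crank '0.6 0 0 -5 0;0.6 0 0 -15 0;0.6 0 0 -30 0;0.6 0 0 -36 0;0.6 0 0 -36 0;0.6 0 0 -36 0;0.6 0 0 0 0;0.6 0 0 0 0;0.6 0 0 0 0'
python3 - <<'E'
from h import *
c=cam("wrist");s=bot.state();t=s["tool_pos"];print(t*1000,s["contact_force"],s["grip_width"])
H,S,V=hsv(c);m=(abs(H-115)<15)&(S>120)&(V>40)
for dz in(.002,.006,.010,.014):
    q=proj(c,t+[0,0,dz]);print(dz,q.round(),circ(c,m,q,85,t[2]+dz))
E
```

```text
time_s: 13.17
tool_pos: [0.4911, -0.317, 0.1625]
tcp_rot: [-3.141, -0.0, 1.589]
contact_force: [-0.3, 0.9, -0.8]
grip_width: 0.0484
grasp_force: 41.5
[ 490.58413763 -316.55691889  161.23094984] [-0.66936935  0.83420213 -1.13925992] 0.04897833826356976
0.002 [275. 275.] (array([ 491.4, -316.8]), array([52.6, 56.3]), (225, 221, 105, 99))
0.006 [275. 279.] (array([ 491.3, -314.5]), array([51.1, 54.7]), (225, 221, 105, 99))
0.01 [275. 283.] (array([ 491.3, -312.3]), array([49.6, 53.1]), (225, 221, 105, 99))
0.014 [275. 287.] (array([ 491.2, -310.1]), array([48.2, 51.5]), (225, 221, 105, 99))
```

```bash
python3 -m crank '0.6 36 4.4 0 0;0.6 36 4.4 0 0;0.6 36 4.4 0 0;0.6 36 4.4 0 0;0.6 36 4.4 0 0;0.6 36 4.4 0 0;0.6 36 4.4 0 0;0.6 36 4.4 0 0;0.6 36 4.4 0 0;0.6 36 4.4 0 0;0.6 36 4 0 0;0.6 27.6 3.3 0 0;0.6 0 0 20 0;0.6 0 0 20 0;0.6 0 0 15 0;0.6 0 0 0 0;0.6 0 0 0 0;0.6 0 0 0 0'
python3 - <<'E'
from h import *
P=[];I=[]
for i in range(3):
    c=cam("wrist");P.append(bot.state()["tool_pos"]*1000);I.append(c["image"])
print(np.mean(P,0),P)
for p in ((.5127,.1288,.084),(.5573,.1288,.084)):print(proj(c,p))
cv2.imwrite("pics/w6.png",cv2.resize(I[0][150:380,150:410],(0,0),fx=2.5,fy=2.5,interpolation=3))
E
```

```text
time_s: 14.72
tool_pos: [0.535, 0.1071, 0.1076]
tcp_rot: [-3.141, 0.0, 1.589]
contact_force: [0.7, -0.2, -0.2]
grip_width: 0.049
grasp_force: 41.5
[535.80566166 107.16048869 108.77131287] [array([535.58884066, 107.15088448, 108.40674162]), array([535.85631912, 107.16889067, 108.84919791]), array([535.9718252 , 107.16169092, 109.05799907])]
[234.34346246 216.28431509]
[316.42643253 217.58172652]
```

View pics/w6.png

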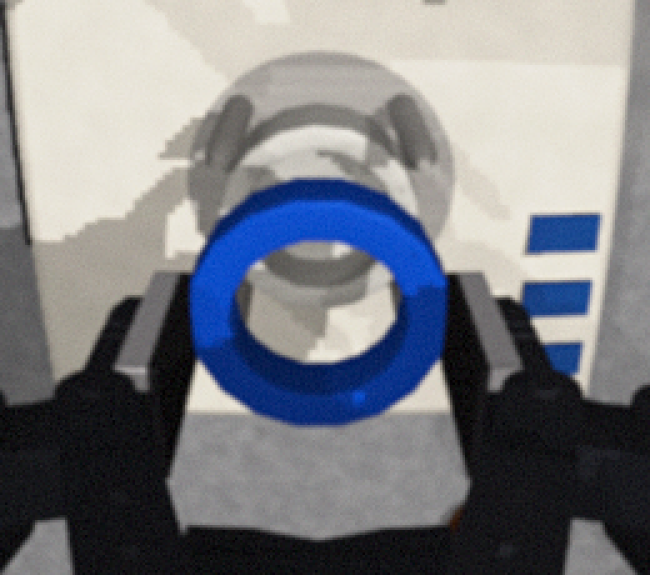

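The blue ring is held level at crop (318,300), with the pins at (222,165) and (428,165) and the cup seated below. I'm nudging about +0.7 mm and descending with force checks.

```bash
python3 -m crank '0.6 0 0.7 5 0;0.6 0 0 7 0;0.6 0 0 4 0;0.6 0 0 4 0;0.6 0 0 4 0;0.6 0 0 0 0;0.6 0 0 0 0' && python3 -m crank '0.6 0 0 4 0;0.6 0 0 4 0;0.6 0 0 3 0;0.6 0 0 2 0;0.6 0 0 0 0;0.6 0 0 0 0'
```

```text
time_s: 15.45
tool_pos: [0.5355, 0.1073, 0.0833]
tcp_rot: [-3.141, 0.0, 1.589]
contact_force: [-0.3, 0.2, 0.3]
grip_width: 0.049
grasp_force: 41.5
time_s: 15.95
tool_pos: [0.5357, 0.1073, 0.0706]
tcp_rot: [-3.141, 0.0, 1.589]
contact_force: [-0.3, -0.3, -0.2]
grip_width: 0.0491
grasp_force: 41.5
```

```bash
python3 -m crank '0.6 0 0 2 0;0.6 0 0 1 0;0.6 0 0 1 0;0.6 0 0 0 0;0.6 0 0 0 0' && python3 -m crank '0.6 0 0 1 0;0.6 0 0 0 0;0.6 0 0 0 0'
```

```text
time_s: 16.37
tool_pos: [0.5358, 0.1073, 0.0667]
tcp_rot: [-3.141, -0.0, 1.589]
contact_force: [0.2, 0.1, 0.3]
grip_width: 0.0485
grasp_force: 41.5
time_s: 16.62
tool_pos: [0.5361, 0.1073, 0.0663]
tcp_rot: [3.141, -0.0, 1.589]
contact_force: [-1.5, 0.2, 2.8]
grip_width: 0.0491
grasp_force: 42.0
```

```bash
python3 -m crank '-0.2 0 0 0 0;-0.4 0 0 0 0;-0.5 0 0 0 0;-0.5 0 0 0 0;-0.5 0 0 -10 0;-0.5 0 0 -22 0;-0.5 0 0 -35 0;-0.5 0 0 -35 0;-0.7 -30 9 0 0;-0.7 -35 10 0 0;-0.7 -35 10 0 0;-0.7 -35 10 0 0;-0.7 -35 10 0 0;-0.7 -35 10 0 0;-0.7 -35 10 6 0;-0.7 -33.4 7.6 12 0;-0.7 0 0 0 0;-0.7 0 0 0 0;-0.7 0 0 0 0'
python3 - <<'E'
from h import *
c=cam("wrist");s=bot.state();t=s["tool_pos"];print(t*1000,s["tcp_rot"])
H,S,V=hsv(c);q=proj(c,[.617,-.164,.014]);print(q, c["image"][int(q[1]),int(q[0])])
for th in(140,160):
  for z in (.014,.008): print(circ(c,(S<50)&(V>th),q,60,z))
a,b=cam("scene"),cam("side")
for x,p,k in((a,(.5355,.107,.073),2),(b,(.5355,.107,.073),2)):
    q=proj(x,p);print("stack",q);o,ax,ar=blob(x["image"],q,"blue",22);x["o"]=o;print(o,ax,ar)
print(tri(a,a["o"],b,b["o"]))
E
```

```text
time_s: 18.2
tool_pos: [0.6173, -0.1645, 0.1502]
tcp_rot: [-3.142, -0.0, 1.589]
contact_force: [-0.3, -0.3, -0.7]
grip_width: 0.0728
grasp_force: 0.0
[ 617.45830567 -163.95247179  150.43969727] [ 3.14111132e+00 -1.42155991e-04  1.58958166e+00]
[276.13993614 198.69687793] [229 233 241]
(array([ 617. , -166.4]), array([107.3, 111.5]), (217, 139, 119, 119))
(array([ 617. , -168.1]), array([109.6, 113.9]), (217, 139, 119, 119))
(array([ 618.3, -164.1]), array([51.7, 52.5]), (249, 170, 58, 57))
(array([ 618.3, -165.8]), array([52.8, 53.6]), (249, 170, 58, 57))
stack [348.65361496 138.95695291]
[347.60375977 141.66394043] (22.793386459350586, 25.547954559326172) 401.5
stack [233.50758153 145.93232225]
[233.22709656 148.56234741] (19.680185317993164, 23.49860191345215) 324.5
(array([0.53433925, 0.1068307 , 0.06493425]), np.float64(0.000658009430861395))
```

```bash
python3 -m crank '-0.7 -0.3 1 25 0;-0.7 0 0 30 0;-0.7 0 0 30 0;-0.7 0 0 28 0;-0.7 0 0 20 0;-0.7 0 0 12 0;-0.7 0 0 0 0;-0.2 0 0 0 0;0.3 0 0 0 0;0.6 0 0 0 0;0.6 0 0 0 0;0.6 0 0 0 0;0.6 0 0 0 0;0.6 0 0 0 0' 40 && python3 -m crank '0.6 0 0 -5 0;0.6 0 0 -15 0;0.6 0 0 -30 0;0.6 0 0 -36 0;0.6 0 0 -36 0;0.6 0 0 -36 0;0.6 0 0 0 0;0.6 0 0 0 0;0.6 0 0 0 0'
```

```text
time_s: 19.52
tool_pos: [0.6202, -0.1654, 0.0073]
tcp_rot: [3.138, 0.001, 1.589]
contact_force: [-0.1, 0.4, 6.6]
grip_width: 0.0494
grasp_force: 42.2
time_s: 20.27
tool_pos: [0.618, -0.1649, 0.1631]
tcp_rot: [-3.141, 0.0, 1.589]
contact_force: [-1.0, 0.7, -1.3]
grip_width: 0.0487
grasp_force: 41.7
```

```bash
python3 -m crank '0.6 35 -10 0 0;0.6 35 -10 0 0;0.6 35 -10 0 0;0.6 35 -10 0 0;0.6 35 -10 0 0;0.6 35 -10 0 0;0.6 35 -10 0 0;0.6 28.7 -7.6 0 0;0.6 0 0 20 0;0.6 0 0 20 0;0.6 0 0 18 0;0.6 0 0 0 0;0.6 0 0 0 0;0.6 0 0 0 0' && python3 -m crank '0.6 0 0 4 0;0.6 0 0 4 0;0.6 0 0 4 0;0.6 0 0 4 0;0.6 0 0 2 0;0.6 0 0 0 0;0.6 0 0 0 0' && python3 -m crank '0.6 0 0 2 0;0.6 0 0 2 0;0.6 0 0 1 0;0.6 0 0 0 0;0.6 0 0 0 0'
```

```text
time_s: 21.43
tool_pos: [0.5356, 0.1071, 0.1046]
tcp_rot: [-3.14, 0.0, 1.589]
contact_force: [0.4, -0.3, -0.2]
grip_width: 0.0495
grasp_force: 41.8
time_s: 22.02
tool_pos: [0.5357, 0.1073, 0.0866]
tcp_rot: [-3.141, 0.0, 1.589]
contact_force: [-0.2, -0.6, -1.0]
grip_width: 0.0492
grasp_force: 41.8
time_s: 22.43
tool_pos: [0.5358, 0.1073, 0.0817]
tcp_rot: [-3.141, 0.0, 1.589]
contact_force: [0.1, 0.7, -0.8]
grip_width: 0.0493
grasp_force: 41.8
```

```bash
python3 -m crank '0.6 0 0 1 0;0.6 0 0 0 0;0.6 0 0 0 0' && python3 -m crank '0.6 0 0 0.8 0;0.6 0 0 0 0;0.6 0 0 0 0'
```

```text
time_s: 22.68
tool_pos: [0.5358, 0.1073, 0.0808]
tcp_rot: [-3.142, -0.0, 1.589]
contact_force: [1.0, 0.3, -1.6]
grip_width: 0.0492
grasp_force: 41.8
time_s: 22.93
tool_pos: [0.5361, 0.1073, 0.0804]
tcp_rot: [3.141, -0.0, 1.589]
contact_force: [-0.8, 1.0, 1.4]
grip_width: 0.0492
grasp_force: 42.0
```

```bash
python3 -m crank '0.6 0 0 0.4 0;0.6 0 0 0 0;-0.2 0 0 0 0;-0.4 0 0 0 0;-0.5 0 0 0 0;-0.5 0 0 0 0;-0.5 0 0 -8 0;-0.5 0 0 -20 0;-0.5 0 0 -30 0;-0.5 -20 0 -30 0;-0.5 -40 0 -10 0;-0.5 0 0 0 0;-0.5 0 0 0 0'
python3 - <<'E'
from h import *
c=cam("wrist");s=bot.state();t=s["tool_pos"];print(t*1000)
H,S,V=hsv(c);q=proj(c,[.5355,.1065,.087]);print(q)
print("disc",circ(c,(S<45)&(V>185),q,50,.087))
a,b=cam("scene"),cam("side")
for x in(a,b):
    q=proj(x,[.535,.106,.087]);
    h=cv2.cvtColor(x["image"],cv2.COLOR_BGR2HSV);print(q,h[int(q[1])-16:int(q[1])+24:3,int(q[0])].tolist())
    o,ax,_=blob(x["image"],proj(x,[.535,.106,.066]),"blue",22);print("blue",o,ax)
# tab
A,B=blob(a["image"],(421,63),"orange",15),blob(b["image"],(202,66),"orange",15);print("tab",A,B,tri(a,A[0],b,B[0]))
o,ax,ar=blob(c["image"],proj(c,[.530,.313,.15]),"orange",40);print("wrist tab",proj(c,[.530,.313,.15]),o,ax,ar)
# cheeks/flap edge yaw
cv2.imwrite("pics/w7.png",c["image"])
E
```

```text
time_s: 24.02
tool_pos: [0.5378, 0.046, 0.1795]
tcp_rot: [3.138, -0.0, 1.586]
contact_force: [0.7, 0.1, -0.1]
grip_width: 0.0638
grasp_force: 0.0
[536.98576666  46.87964024 178.06566087]
[274.08898608 134.52785136]
disc (array([536.4, 108.2]), array([50.4, 50.5]), (241, 98, 70, 69))
[348.94077303 134.33222385] [[108, 64, 20], [116, 85, 21], [135, 26, 20], [23, 17, 59], [13, 10, 187], [9, 10, 187], [11, 11, 188], [15, 11, 189], [15, 11, 187], [15, 15, 133], [24, 14, 88], [40, 19, 80], [45, 6, 82], [30, 6, 86]]
blue [340.87677002 147.21420288] (6.677032470703125, 12.835494041442871)
[232.77059122 141.51411988] [[90, 6, 132], [34, 11, 160], [27, 15, 191], [17, 17, 211], [15, 16, 223], [16, 15, 223], [13, 14, 223], [16, 15, 223], [14, 17, 219], [15, 16, 127], [110, 180, 99], [110, 192, 97], [40, 7, 109], [45, 10, 106]]
blue [235.86465454 154.21946716] (7.307159900665283, 16.13263511657715)
tab (array([421.9357605 ,  60.27953339]), (7.611693382263184, 12.609112739562988), 54.0) (array([201.42622375,  64.21017456]), (7.2753119468688965, 12.260845184326172), 51.0) (array([0.52900859, 0.31405809, 0.15141565]), np.float64(0.00019834708693013077))Traceback (most recent call last):
  File "<stdin>", line 12, in <module>
  File "h.py", line 36, in blob
    cs,_=cv2.findContours(m,cv2.RETR_EXTERNAL,cv2.CHAIN_APPROX_NONE);c=max(cs,key=cv2.contourArea)
                                                                       ~~~^^^^^^^^^^^^^^^^^^^^^^^^
ValueError: max() iterable argument is empty
```

The disc is seated (centred, round outline, ring edge visible underneath). Next is the flap.

```bash
python3 -m crank '-0.2 0 0 -30 0;-0.2 0 0 -33 0;-0.2 38 0 0 0;-0.2 38 0 0 0;-0.2 38 0 0 0;-0.2 38 0 0 0;-0.2 38 0 0 0;-0.2 38 -0.7 0 0;-0.2 40 -0.6 0 0;-0.2 0 0 0 0;-0.2 0 0 0 0;-0.2 0 0 0 0'
python3 - <<'E'
from h import *
c=cam("wrist");s=bot.state();t=s["tool_pos"];print(t*1000,s["tcp_rot"])
q=proj(c,[.531,.3146,.148]);print(q)
H,S,V=hsv(c);m=((H<15)&(S>130)&(V>70)).astype(np.uint8);k=np.zeros_like(m);cv2.circle(k,tuple(q.astype(int).tolist()),60,1,-1);m&=k
cs,_=cv2.findContours(m,0,1);t2=max(cs,key=cv2.contourArea);r=cv2.minAreaRect(t2);print(r,cv2.boundingRect(t2),cv2.contourArea(t2))
for z in(.148,.155,.159):print(z,plane(c,r[0],z)*1000)
bx=cv2.boxPoints(r);B=[(plane(c,p,.150)*1000).round(1) for p in bx];print(B)
a=cam("scene");A=blob(a["image"],(421,63),"orange",15);print("tri",A,tri(c,r[0],a,A[0]))
E
```

```text
time_s: 25.17
tool_pos: [0.5298, 0.3159, 0.2393]
tcp_rot: [-3.14, 0.001, 1.591]
contact_force: [0.1, -1.6, 0.4]
grip_width: 0.0514
grasp_force: 0.0
[530.16549495 315.10012721 239.6332922 ] [-3.14006078e+00  1.03101165e-03  1.58952986e+00]
[278.23467405 216.89468555]
((278.0, 217.0), (28.0, 32.0), 90.0) (262, 203, 33, 29) 861.0
0.148 [530.82428034 314.51215178 148.        ]
0.155 [530.76218553 316.93120432 155.        ]
0.159 [530.72670278 318.31352006 159.        ]
[array([518.7, 325.9, 150. ]), array([542.4, 326.4, 150. ]), array([543.2, 304.2, 150. ]), array([518.9, 303.7, 150. ])]
tri (array([421.88336182,  60.06591415]), (6.996313095092773, 12.864326477050781), 51.5) (array([0.52962123, 0.3151179 , 0.15138254]), np.float64(0.0012895365759659156))
```

```bash
python3 -m crank '-0.2 -0.5 0.7 20 0;-0.2 0 0 30 0;-0.2 0 0 25 0;-0.2 0 0 20 0;-0.2 0 0 12 0;-0.2 0 0 0 0;0.2 0 0 0 0;0.5 0 0 0 0;0.9 0 0 0 0;0.9 0 0 0 0;0.9 0 0 0 0;0.9 0 0 0 0;0.9 0 0 0 0' 35
```

```text
time_s: 26.35
tool_pos: [0.5305, 0.3148, 0.1358]
tcp_rot: [-3.139, 0.0, 1.589]
contact_force: [-7.5, -2.0, 3.4]
grip_width: 0.0232
grasp_force: 35.4
```

```bash
python3 -m crank '0.9 0 -1.2 0 0;0.9 0 0 0 0;0.9 0 0 0 0'
python3 - <<'E'
import numpy as np
q=np.linspace(2.75,1.60,21);print([tuple(x) for x in np.c_[-np.diff(138*np.cos(q)),-np.diff(138*np.sin(q))].round(1).tolist()])
E
```

```text
time_s: 26.6
tool_pos: [0.5305, 0.3148, 0.1357]
tcp_rot: [3.141, -0.0, 1.589]
contact_force: [-6.6, -2.6, 6.9]
grip_width: 0.0234
grasp_force: 35.8
[(-3.2, -7.2), (-3.6, -7.0), (-4.0, -6.8), (-4.4, -6.6), (-4.8, -6.3), (-5.2, -6.0), (-5.5, -5.7), (-5.8, -5.4), (-6.1, -5.1), (-6.4, -4.7), (-6.7, -4.3), (-6.9, -3.9), (-7.1, -3.5), (-7.3, -3.1), (-7.5, -2.7), (-7.6, -2.3), (-7.7, -1.8), (-7.8, -1.4), (-7.9, -0.9), (-7.9, -0.5)]
```

```bash
python3 -m crank '0.9 -3.2 -1 -7.2 0;0.9 -3.6 0 -7 0;0.9 -4 0 -6.8 0;0.9 -4.4 0 -6.6 0;0.9 -4.8 0 -6.3 0;0.9 -5.2 0 -6 0;0.9 -5.5 0 -5.7 0;0.9 -5.8 0 -5.4 0;0.9 -6.1 0 -5.1 0;0.9 -6.4 0 -4.7 0;0.9 0 0 0 0;0.9 0 0 0 0'
```

```text
time_s: 27.6
tool_pos: [0.5315, 0.2647, 0.1954]
tcp_rot: [3.138, 0.0, 1.588]
contact_force: [6.2, -1.4, -3.2]
grip_width: 0.023
grasp_force: 36.0
```

```bash
python3 -m crank '0.9 -6.7 0.6 -4.3 0;0.9 -6.9 0.4 -3.9 0;0.9 -7.1 0 -3.5 0;0.9 -7.3 0 -3.1 0;0.9 -7.5 0 -2.7 0;0.9 -7 0 -2.2 0;0.9 -6 0 -1.4 0;0.9 -5 0 -1 0;0.9 0 0 0 0;0.9 0 0 0 0'
python3 - <<'E'
from h import *
P=[]
for i in range(4): c=cam("wrist");P.append(bot.state()["tool_pos"]*1000)
print(np.mean(P,0),bot.state()["contact_force"])
a,b=cam("scene"),cam("side")
A=blob(a["image"],proj(a,[.532,.205,.232]),"orange",22);B=blob(b["image"],proj(b,[.532,.205,.232]),"orange",22);print(A,B,tri(a,A[0],b,B[0]))
E
```

```text
time_s: 28.43
tool_pos: [0.5327, 0.2118, 0.2175]
tcp_rot: [3.14, -0.0, 1.588]
contact_force: [5.5, 1.5, -1.3]
grip_width: 0.0228
grasp_force: 35.0
[532.73271765 212.0183079  217.43801507] [ 5.4458992   0.50834159 -2.38371777]
(array([398.13616943,  45.31734848]), (2.3758153915405273, 6.7492804527282715), 8.0) (array([208.73468018,  53.14581299]), (7.1693034172058105, 10.898462295532227), 47.5) (array([0.53099287, 0.21162019, 0.24105407]), np.float64(0.0031267958872590582))
```

```bash
python3 -m crank '0.9 -7 0.8 -1 0;0.9 -6 0.5 -0.7 0;0.9 -5 0 -0.3 0;0.9 -3 0 -0.1 0;0.9 -2 0 0 0;0.9 0 0 0 0;0.9 0 0 0 0;0.9 0 0 0 0'
python3 - <<'E'
from h import *
from scipy.optimize import least_squares
P=[]
for i in range(4): c=cam("wrist");P.append(bot.state()["tool_pos"]*1000)
p=np.mean(P,0);print(p,bot.state()["contact_force"])
D=np.array([[314.8,135.7],[264.7,195.4],[212,217.4],p[1:]])
r=least_squares(lambda v:np.hypot(*(D-v).T)-138,[187,83]);print("centre",r.x,r.fun)
a,b=cam("scene"),cam("side");cv2.imwrite("pics/side9.png",b["image"]);cv2.imwrite("pics/sc9.png",a["image"])
# predicted vs seen plate: dark contour corners in both views
for x in(a,b):
    print([proj(x,[.534+s*.048,.1872,.095+d]).round(1).tolist() for s in(-1,1) for d in(.008,.104)])
    V=x["image"].max(2);q=proj(x,[.534,.187,.15]);print(V[int(q[1]),int(q[0])-45:int(q[0])+45:3].tolist())
E
```

```text
time_s: 29.4
tool_pos: [0.5334, 0.1893, 0.2197]
tcp_rot: [-3.141, -0.001, 1.589]
contact_force: [-4.2, 2.6, 5.6]
grip_width: 0.0235
grasp_force: 35.8
[533.41807689 189.29306327 219.6304067 ] [-1.78254005  2.26263434  7.0239762 ]
centre [187.63006029  81.46678886] [ 0.25134632 -0.4480018   0.10044118  0.17362583]
[[360.2, 95.9], [367.0, 58.8], [395.7, 121.9], [405.6, 85.4]]
[112, 113, 113, 112, 110, 111, 98, 135, 53, 8, 9, 15, 17, 15, 28, 16, 18, 14, 17, 18, 8, 22, 23, 41, 114, 108, 113, 111, 113, 115]
[[200.2, 118.4], [192.7, 81.3], [241.5, 108.1], [237.6, 71.0]]
[128, 127, 128, 130, 126, 125, 127, 76, 16, 15, 18, 20, 19, 19, 19, 21, 20, 18, 18, 21, 15, 14, 75, 130, 127, 125, 126, 127, 127, 126]
```

```bash
python3 -m crank '0.9 -1 0 -0.6 0;0.9 -0.7 0.4 -0.6 0;0.9 0 0 0 0;0.9 0 0 0 0;0.9 0 0 0 0;0.9 0 0 0 0'
python3 - <<'E'
from h import *
P=[]
for i in range(6): a=cam("scene");s=bot.state();P.append(np.r_[s["tool_pos"]*1000,s["contact_force"]])
print(np.mean(P,0).round(2),np.abs(s["joint_velocities"]).max())
b=cam("side")
# edge rows: fit offset of seen edge from vertical prediction at several heights
for x in(a,b):
    g=x["image"].max(2).astype(float)
    for sx in(-1,1):
        o=[]
        for d in np.arange(.03,.095,.006):
            q=proj(x,[.534+sx*.048,.1872-.003,.095+d]);r=int(round(q[1]));
            l=g[r];cols=np.arange(int(q[0])-9,int(q[0])+10);dark=l[cols]<65
            e=np.flatnonzero(np.diff(dark.astype(int))==(1 if sx<0 else -1))
            if len(e): 
                k=cols[e[np.argmin(abs(cols[e]-q[0]))]];f=(l[k]-65)/(l[k]-l[k+1]);o.append((round(float(d),3),round(float(k+f-q[0]),1)))
        print(x["n"],sx,o)
E
```

```text
time_s: 30.2
tool_pos: [0.5335, 0.1876, 0.2197]
tcp_rot: [-3.139, 0.0, 1.589]
contact_force: [-4.4, 1.8, 3.4]
grip_width: 0.0233
grasp_force: 35.6
[533.48 187.55 219.7   -5.     2.11   4.6 ] 0.0015816938025925808
scene -1 [(0.03, -0.7), (0.036, -0.2), (0.042, -0.3), (0.048, 0.0), (0.054, 0.2), (0.06, 0.2), (0.066, 0.4), (0.072, 0.4), (0.078, 0.6), (0.084, 0.6), (0.09, 0.7)]
scene 1 [(0.03, 0.6), (0.036, 0.3), (0.042, 0.7), (0.048, 0.9), (0.054, 1.2), (0.06, 0.9), (0.066, 1.3), (0.072, 1.4), (0.078, 1.0), (0.084, 1.4), (0.09, 1.6)]
side -1 [(0.03, -1.3), (0.036, -1.2), (0.042, -1.2), (0.048, -1.4), (0.054, -1.3), (0.06, -1.2), (0.066, -1.1), (0.072, -1.4), (0.078, -1.4), (0.084, -1.5), (0.09, -1.5)]
side 1 [(0.03, -1.5), (0.036, -1.5), (0.042, -1.8), (0.048, -1.8), (0.054, -1.7), (0.06, -1.9), (0.066, -1.8), (0.072, -2.0), (0.078, -1.9), (0.084, -2.1), (0.09, -2.0)]
```

```bash
python3 -m crank '0.9 -1.5 -0.4 0 0;0.9 -1.5 -0.4 0 0;0.9 -1 0 0 0;0.9 0 0 0 0;0.9 0 0 0 0;0.9 0 0 0 0' && python3 -c "
from ed import *
run()
a,b=cam('scene'),cam('side');print(bot.state()['tool_pos']*1000,bot.state()['contact_force'])
for x in (a,b):
  q=proj(x,[.5335,.188,.233]);A=blob(x['image'],q,'orange',18);print(q,A)
"
```

```text
time_s: 31.25
tool_pos: [0.5335, 0.1834, 0.2197]
tcp_rot: [-3.141, 0.0, 1.589]
contact_force: [-2.2, 1.9, 2.2]
grip_width: 0.0232
grasp_force: 35.3
-1 dir [0.0018 0.0352 0.9994] tilt+y 0.0352 one-view [0.038 0.02 ] (31, np.float64(0.13071021531004287)) (30, np.float64(0.050745570850914454))
1 dir [-4.000e-04  3.440e-02  9.994e-01] tilt+y 0.0344 one-view [0.034 0.036] (30, np.float64(0.14394572848072038)) (31, np.float64(0.06683058066547927))
[533.51586509 183.49674677 219.63234219] [-1.83600714  1.89087259  2.19999455]
[389.22771913  57.0195415 ] (array([388.44827271,  50.89655304]), (3.9501185417175293, 7.1278605461120605), 10.0)
[212.7332621   61.21912745] (array([212.00357056,  57.73081207]), (9.540542602539062, 10.537299156188965), 52.0)
```

Run:
```python
from ed import *
a,b=cam("scene"),cam("side")
for sx in(-1,1):
    na,nb=edge(a,sx)[0],edge(b,sx)[0]
    for z in(.095,.15,.20):
        xy=np.linalg.solve(np.array([na[:2],nb[:2]]),[na@a["e"]-na[2]*z,nb@b["e"]-nb[2]*z]);print(sx,z,(xy*1000).round(1))
# control: initial image, flap at 2.75
import copy
def gl(x,img,p0,p1):
    # refine dark/bright edge between two predicted 3D points by sampling normal profiles
    g=img.max(2).astype(np.float32);u=proj(x,p0);v=proj(x,p1);t=(v-u)/np.linalg.norm(v-u);n=np.array([-t[1],t[0]]);pts=[]
    for s in np.linspace(.12,.88,40):
        c=u+(v-u)*s;k=np.arange(-6,6.1,.25);pr=cv2.remap(g,(c[0]+k*n[0]).astype(np.float32)[None],(c[1]+k*n[1]).astype(np.float32)[None],1)[0]
        w=np.flatnonzero(np.diff((pr<65).astype(int))!=0)
        if len(w): pts.append(c+n*k[w[np.argmin(abs(k[w]))]])
    P=np.array(pts,np.float32);l=cv2.fitLine(P,cv2.DIST_HUBER,0,.01,.01).ravel();q0=l[2:];d=l[:2]
    N=np.cross(ray(x,q0-15*d),ray(x,q0+15*d));return N/np.linalg.norm(N),len(P)
A0,B0=cv2.imread("pics/scene0.png"),cv2.imread("pics/side0.png")
ex=np.array([np.cos(.022),np.sin(.022),0]);ey=np.array([-np.sin(.022),np.cos(.022),0]);h=np.array([.5332,.1855,.095])
for nm,q,ia,ib in(("open",2.75,A0,B0),("now",1.60,a["image"],b["image"])):
    dr=-np.cos(q)*ey+np.sin(q)*np.array([0,0,1])
    for sx in(-1,1):
        p0=h+ex*sx*.048+dr*.008;p1=h+ex*sx*.048+dr*.104
        (na,ka),(nb,kb)=gl(a,ia,p0,p1),gl(b,ib,p0,p1);d=np.cross(na,nb);d/=np.linalg.norm(d);d*=np.sign(d[2])
        print(nm,sx,d.round(3),"q",round(float(np.arctan2(d[2],-d@ey)),4),ka,kb)
```

```text
-1 0.095 [483.7 184.1]
-1 0.15 [483.8 186.2]
-1 0.2 [483.9 188. ]
1 0.095 [580.  188.5]
1 0.15 [579.9 190.4]
1 0.2 [579.9 192.2]
open -1 [-0.021  0.922  0.386] q 2.7455 40 40
open 1 [-0.02   0.921  0.388] q 2.7432 40 40
now -1 [0.002 0.041 0.999] q 1.612 40 40
now 1 [0.    0.043 0.999] q 1.6133 40 40
```

Vision puts the flap at q≈1.61, and the same method on the known open pose gave 2.744 against 2.75, so I trust it. The tab crept a few mm in the pads. I'm closing the remaining tilt slowly with a firmer grip.

```bash
python3 -m crank '0.9 0 0 0 0;0.9 0 0 0 0;0.9 -0.8 0 0 0;0.9 -0.8 0 0 0;0.9 -0.8 0 0 0;0.9 -0.8 0 0 0;0.9 -0.8 0 0 0;0.9 -0.6 0 0 0;0.9 0 0 0 0;0.9 0 0 0 0;0.9 0 0 0 0;0.9 0 0 0 0' 60 && python3 -c "
from ed import *
run();run()
print(bot.state()['tool_pos']*1000,bot.state()['contact_force'])"
```

```text
time_s: 32.55
tool_pos: [0.5336, 0.179, 0.2197]
tcp_rot: [-3.142, -0.0, 1.589]
contact_force: [-1.0, 2.4, 1.3]
grip_width: 0.023
grasp_force: 59.6
-1 dir [0.0011 0.0045 1.    ] tilt+y 0.0045 one-view [ 0.006 -0.005] (31, np.float64(0.12578931844264118)) (30, np.float64(0.05897052542512676))
1 dir [-4.e-04  9.e-03  1.e+00] tilt+y 0.009 one-view [0.008 0.01 ] (30, np.float64(0.1473901505083681)) (31, np.float64(0.0564085805786037))
-1 dir [0.0012 0.0069 1.    ] tilt+y 0.0069 one-view [ 0.009 -0.004] (31, np.float64(0.11443965950204801)) (30, np.float64(0.06029923739121549))
1 dir [-4.0e-04  6.8e-03  1.0e+00] tilt+y 0.0068 one-view [0.006 0.008] (30, np.float64(0.1588340371592585)) (31, np.float64(0.05883857721606776))
[533.62066058 179.01463523 219.72787197] [-1.75404354  3.31162421 -0.26898977]
```

```bash
python3 -m crank '0.9 -0.5 0 0 0;0.9 -0.4 0 0 0;0.9 0 0 0 0;0.9 0 0 0 0;0.9 0 0 0 0;0.9 0 0 0 0;0.9 0 0 0 0;0.9 0 0 0 0;0.9 0 0 0 0;0.9 0 0 0 0;0.9 0 0 0 0;0.9 0 0 0 0;0.9 0 0 0 0;0.9 0 0 0 0' && python3 -c "
from ed import *
run()
a,b=cam('scene'),cam('side')
for x in(a,b):
  o=circ(x,(hsv(x)[1]<45)&(hsv(x)[2]>165),proj(x,[.535,.106,.087]),18,.087);print('disc',o)
print(bot.state()['contact_force'],bot.state()['time_s'])"
```

```text
time_s: 33.92
tool_pos: [0.5336, 0.1781, 0.2197]
tcp_rot: [-3.141, 0.0, 1.589]
contact_force: [-0.1, 3.2, -2.5]
grip_width: 0.0228
grasp_force: 59.2
-1 dir [2.7e-03 3.0e-04 1.0e+00] tilt+y 0.0002 one-view [ 0.004 -0.023] (31, np.float64(0.11705174580151888)) (30, np.float64(0.05049154205212636))
1 dir [ 8.0e-04 -2.3e-03  1.0e+00] tilt+y -0.0023 one-view [-0.001 -0.006] (30, np.float64(0.1627065247271053)) (31, np.float64(0.07401464543123645))
disc (array([532.8, 103.5]), array([47.7, 58.2]), (333, 126, 29, 19))
disc (array([539.5, 117.4]), array([76.2, 82.9]), (215, 126, 35, 25))
[-0.99000236  2.82421232 -2.41124318] 34.1167
```

The flap is upright (tilt about 0.00 ± 0.01), steady and gripped, and the stack is in place. Handing in.

```bash
python3 -c "
from cell import bot
print(bot.job_done())"
```

```text
the job is handed in; nothing more can be done
None
```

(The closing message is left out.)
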